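Tighten the primer pot's lid nuts crosswise

ROBOT

A 6-joint arm with a two-finger parallel gripper is mounted at the origin on the work surface. World frame = base frame: x ahead of the robot, y to its left, z up, the work surface at z = 0. Lengths are in mm, angles in rad, forces in N, time in s.
With the tool pointing down it reaches from about 325 to 875 mm from the base axis. Payload 4.4 kg.
Tool frame: the origin (TCP) lies on the centre line of the jaws, within the pads' length; the fingertips stand 8 mm ahead of it and the grasp point (between the pads) lies 11 mm behind it; z points along the fingers, y is the line along which they close (so a half turn about z gives the same grasp; the last joint's range is limited). The gripper opens to 85 mm and grips with 20 to 120 N. Pads are 22 mm wide; open, the fingers measure 114 mm over their backs; the gripper's body (76 mm by 85 mm) begins 54 mm behind the grasp point. The pads swing forward as they close: fully open they stand 13 mm farther back than shut.
Start: joints at [-1.454, 0.207, 1.542, -0, 1.393, -0.15], TCP at [152.138, -554.51, 239.282] pointing down, gripper open.
Joint ranges: [-2.73, 2.73], [-0.86, 2.22], [0.23, 2.46], [-1.11, 4.25], [0.08, 2.63], [-2.82, 2.82]. Speed limits (rad/s): [2.79, 2.79, 3.14, 3.14, 3.14, 3.14].

INTERFACE

Orientations are given as a rotation vector (axis times angle).
In Python, from workcell import env gives the robot as it stands.
- The arm moves only by the shell command python3 -m handwheel [OPENING], which reads ROWS from standard input. ROWS is one flat JSON list of numbers that holds 1 to 20 rows one after another, with no inner brackets; each row has 4 numbers: dx, dy, dz in mm, then a turn about the tool's z in rad; each row shifts and turns the commanded pose from where the row before left it, along the tool's axes as they then stand; what a row does not reach is not made up. A row lasts 1/8 s, in which the tool goes at most 62.5 mm and 0.188 rad, less where a joint would pass 70% of its speed; a pose out of reach is approached as far as the arm can. OPENING is the finger opening in mm, set as the command begins (- or left out keeps the last). The fingers move at their own pace and stop on an object; the grip force is fixed at half the most. Time passes only in rows, so rows that do not move let the fingers close. It prints the time, the measured TCP pose, the force, the opening and the grip force at its end. Input that does not fit is refused with a message, and nothing moves.
- env.read_state(): the state, without advancing time (a new reading comes with each control period).
- env.read_camera(name): name is "side" or "top" or "wrist"; returns a dict with "color" (400x640x3 uint8, red, green, blue), "fx", "fy", "cx", "cy" (pixels), "distortion" ([k1, k2, p1, p2, k3] as OpenCV has them; the pictures are not rectified), "extrinsics" (4x4, takes a point from world to camera coordinates); the wrist camera has in their place "mount" (4x4, takes a point from camera to tool coordinates, whose origin is the TCP and whose axes are the flange's). Camera axes: x right, y up, looking along -z (the intrinsics and any distortion apply to the point x, -y, -z); pixel columns grow to the right and rows downward; lengths in mm; the calibration is good to about 2 mm. A picture is of the moment at which its call begins: read the wrist's pose just before it. There is no depth.
- env.job_done(): hands the job in; it is judged then, once.
Trained networks look in the newest picture that a camera, given by its name, has taken for a name from the list of things; names that differ only in an ending like _2 or _b are one class to them, and where a whole thing is asked for, a point or a joint stands for the part that bears it (a point fixed in the world has none). Each returns a list of dicts, best first, with "score" (0 to 1); they miss things now and then, are a little off and sometimes report something else, mostly with a low value. They report only what shows in the picture. A call takes as long as a camera call. They do not tell look-alikes from the thing itself.
- env.spot_in(camera, name): "bbox" ([left, top, right, bottom] in pixels, round what is visible of it).
- env.cut_out(camera, name): "pixels" (400x640 bool, what is visible of it) and "bbox" ([left, top, right, bottom] in pixels, round what is visible of it).
- env.pinpoint(camera, name): "at" ([column, row] in pixels: a listed point, or the origin of a listed thing).
The state is a dict: "clock": time; "joint_pos": joint angles; "qvel": joint speeds; "joint_torque": joint torques, N m; "tcp_pos": TCP position; "ee_rot": TCP orientation; "contact_force": force on the tool from outside, world axes, zero at the start; "ft_torque": the same for the moment, N m; "grip_width": finger opening in mm; "grip_force": force on a finger pad.
Only numpy, scipy, OpenCV 4.12 (cv2) and the standard library are available. Lean on these libraries where they do the work, as an engineer would, in place of code of your own. Each camera call takes 0.05 s, during which the arm holds its last target. There are 200 camera calls.

TASK

Take the T-wrench from its wooden holder and tighten the four lid nuts of the primer pot evenly in two rounds, going each time to the opposite nut before its neighbours: in the first round turn every nut to about its yellow half-way mark, in the second turn every nut fully tight, up to its stop, which you should feel but never force. Turn the nuts with the wrench only, leave the horse, jar and mug alone, and stand the wrench back on its holder.

Things in the scene. Friction and masses are not known exactly. Their poses are not given: they have to be found in the camera images.
- pot: Low round aluminium pressure pot, fixed to the bench; blue lid 210 mm across, its top 100 mm above the pot's origin (centre of the underside), z up. Four square nuts on the lid 65 mm from its centre, at the pot's +x (nut1), +y (nut2), -x (nut3), -y (nut4): nut1 faces nut3 across the lid, nut2 faces nut4. A 44 mm wide gauge stands 26 mm proud at the lid's centre.
- wrench: Loose steel T-wrench, 87 mm tall, 0.25 kg, standing on the holder. Origin: centre of the underside of its square socket; z up the shaft. Socket 41 mm square outside, 31 mm inside, 13 mm deep, open below, walls along the wrench's x and y. Shaft 16 mm thick. Red crossbar on top along x: 70 mm long, 16 mm wide (y), 24 mm high, centre 75 mm above the origin: grip it there.
- holder: Fixed wooden parking block for the wrench, 100 x 100 x 12 mm, origin at the centre of its underside; a round post, 24 mm across with a bevelled top, rises 11 mm above the block's centre. The parked wrench stands on the block with its socket over the post, its origin 12 mm above the holder's origin, any yaw.
- horse: Bystander: loose painted red wooden horse, 80 mm tall, origin under its centre.
- jar: Bystander: loose paint jar, 60 mm across, 85 mm tall, origin under its centre.
- mug: Bystander: loose white mug of brushes, 72 mm across, 85 mm tall (brushes to 175 mm), origin under its centre.
- nut1 (a joint): Turn of nut1 (rad), grows as it tightens, clockwise from above. Starts at 0 to 0.15; half way 0.45; fully tight 0.9, a hard stop where resistance jumps (more than 85 N between wrench and nut, about 1.1 N m, is forcing). Stiff (0.26 N m at first, 0.36 N m near the end), stays put. A red stripe on its washer points along its x; lid marks beside it: white 0, yellow 0.45, green 0.9.
- nut1_top (a point): Centre of the top of nut1, a steel nut 28 mm square (sides along this point's x and y, which turn with it; z up), top edges bevelled 3 mm. Its top is 18 mm above the lid, its washer 52 mm wide, 3 mm thick. The socket fits four ways, 1.5 mm of room a side: it seats with its roof on the nut, 13 mm over it, and turns freely about 0.1 rad either way before it drives the nut.
- nut2 (a joint): Turn of nut2 (rad), grows as it tightens, clockwise from above. Starts at 0 to 0.15; half way 0.45; fully tight 0.9, a hard stop where resistance jumps (more than 85 N between wrench and nut, about 1.1 N m, is forcing). Stiff (0.26 N m at first, 0.36 N m near the end), stays put. A red stripe on its washer points along its x; lid marks beside it: white 0, yellow 0.45, green 0.9.
- nut2_top (a point): Centre of the top of nut2, a steel nut 28 mm square (sides along this point's x and y, which turn with it; z up), top edges bevelled 3 mm. Its top is 18 mm above the lid, its washer 52 mm wide, 3 mm thick. The socket fits four ways, 1.5 mm of room a side: it seats with its roof on the nut, 13 mm over it, and turns freely about 0.1 rad either way before it drives the nut.
- nut3 (a joint): Turn of nut3 (rad), grows as it tightens, clockwise from above. Starts at 0 to 0.15; half way 0.45; fully tight 0.9, a hard stop where resistance jumps (more than 85 N between wrench and nut, about 1.1 N m, is forcing). Stiff (0.26 N m at first, 0.36 N m near the end), stays put. A red stripe on its washer points along its x; lid marks beside it: white 0, yellow 0.45, green 0.9.
- nut3_top (a point): Centre of the top of nut3, a steel nut 28 mm square (sides along this point's x and y, which turn with it; z up), top edges bevelled 3 mm. Its top is 18 mm above the lid, its washer 52 mm wide, 3 mm thick. The socket fits four ways, 1.5 mm of room a side: it seats with its roof on the nut, 13 mm over it, and turns freely about 0.1 rad either way before it drives the nut.
- nut4 (a joint): Turn of nut4 (rad), grows as it tightens, clockwise from above. Starts at 0 to 0.15; half way 0.45; fully tight 0.9, a hard stop where resistance jumps (more than 85 N between wrench and nut, about 1.1 N m, is forcing). Stiff (0.26 N m at first, 0.36 N m near the end), stays put. A red stripe on its washer points along its x; lid marks beside it: white 0, yellow 0.45, green 0.9.
- nut4_top (a point): Centre of the top of nut4, a steel nut 28 mm square (sides along this point's x and y, which turn with it; z up), top edges bevelled 3 mm. Its top is 18 mm above the lid, its washer 52 mm wide, 3 mm thick. The socket fits four ways, 1.5 mm of room a side: it seats with its roof on the nut, 13 mm over it, and turns freely about 0.1 rad either way before it drives the nut.
Mind the look-alikes: they are no part of the job. What is shaped like the wrench but black is not meant. Of the things that look like the holder, the larger one is meant.

How it is judged (in metres and radians):
On the way, in this order (a step that is already met when the one before it is completed fails the run):
1. first round: all four nuts turned to about half way (0.3 to 0.7 rad) (value of joint nut1 between 0.3 and 0.7 rad and value of joint nut2 between 0.3 and 0.7 rad and value of joint nut3 between 0.3 and 0.7 rad and value of joint nut4 between 0.3 and 0.7 rad), for 0.1 s.
2. second round: all four nuts fully tight (beyond 0.87 rad) (value of joint each of nut1, nut2, nut3, nut4 above 0.87 rad), for 0.1 s.
At the end, for the whole second after the job is handed in: All four nuts are fully tight (beyond 0.87 of 0.9 rad) and the wrench stands at rest, upright within 0.1 rad, on the holder's block with its socket over the post (origin within 10 mm sideways of the holder's, and 8 to 16 mm above it) (all of step 2 and horizontal distance between wrench and holder below 0.01 m and z of wrench in the frame of holder between 0.008 and 0.016 m and angle between wrench's own z axis and vertical below 0.1 rad and linear speed of wrench below 0.02 m/s); the robot touches nothing.
It fails at once if a nut is turned past 0.7 rad while another has not reached 0.3 (more than a little in one pass) (value of joint any of nut1, nut2, nut3, nut4 above 0.7 rad and value of joint any of nut1, nut2, nut3, nut4 below 0.3 rad).
It fails at once if out of cross order: two neighbouring nuts are past 0.3 rad (first round) or past 0.7 rad (second round) while neither of the other two is (((value of joint each of nut1, nut2 above 0.3 rad and value of joint each of nut3, nut4 below 0.3 rad) or (value of joint each of nut2, nut3 above 0.3 rad and value of joint each of nut4, nut1 below 0.3 rad) or (value of joint each of nut3, nut4 above 0.3 rad and value of joint each of nut1, nut2 below 0.3 rad) or (value of joint each of nut4, nut1 above 0.3 rad and value of joint each of nut2, nut3 below 0.3 rad)) or ((value of joint each of nut1, nut2 above 0.7 rad and value of joint each of nut3, nut4 below 0.7 rad) or (value of joint each of nut2, nut3 above 0.7 rad and value of joint each of nut4, nut1 below 0.7 rad) or (value of joint each of nut3, nut4 above 0.7 rad and value of joint each of nut1, nut2 below 0.7 rad) or (value of joint each of nut4, nut1 above 0.7 rad and value of joint each of nut2, nut3 below 0.7 rad))).
It fails at once if the wrench is forced: more than 85 N between wrench and pot or nuts (contact force between wrench and pot above 85 N).
It fails at once if fingers touch the pot or its nuts with more than 2 N (contact force between the fingers and pot above 2 N).
It fails at once if the horse, jar or mug is moved by more than 20 mm or tipped (distance of any of horse, jar, mug from where it was at the start of the episode above 0.02 m or angle between any of horse, jar, mug's own z axis and vertical above 0.35 rad).
It also fails if it takes over 72 s, if anything falls off the work surface, if the arm or the gripper's body presses on something with over 40 N, if the wrist force passes 120 N, or if a joint passes its speed limit or range.

## Working session

There is one attempt and no reset: what is moved stays moved. The work goes in short steps, Python scripts to look and compute and a shell command to move; the robot and the scene stay as the last step left them, time stands still between calls to the robot, and variables do not carry over. Pictures are saved under pics/ and viewed, at most 10 in all, crops included, and the job is handed in when it is done.

```bash
ls; mkdir -p pics
cat > h.py <<'E'
import numpy as np, cv2
from scipy.spatial.transform import Rotation as R
from workcell import env
def cam(name):
    s=env.read_state(); c=env.read_camera(name)
    if 'extrinsics' in c: W=np.array(c['extrinsics'])
    else:
        T=np.eye(4); T[:3,:3]=R.from_rotvec(s['ee_rot']).as_matrix(); T[:3,3]=s['tcp_pos']
        W=np.linalg.inv(T@np.array(c['mount']))
    c['W']=W; c['K']=np.array([[c['fx'],0,c['cx']],[0,c['fy'],c['cy']],[0,0,1.]]); c['D']=np.array(c['distortion'],float)
    return c
def ray(c,uv):
    p=cv2.undistortPoints(np.array([[uv]],float),c['K'],c['D'])[0,0]
    d=c['W'][:3,:3].T@np.array([p[0],-p[1],-1]); o=-c['W'][:3,:3].T@c['W'][:3,3]
    return o,d/np.linalg.norm(d)
def atz(c,uv,z):
    o,d=ray(c,uv); return o+d*(z-o[2])/d[2]
def proj(c,P):
    q=(c['W'][:3,:3]@np.array(P,float).reshape(-1,3).T).T+c['W'][:3,3]; q=q*[1,-1,-1]
    return cv2.projectPoints(q,np.zeros(3),np.zeros(3),c['K'],c['D'])[0][:,0]
def tri(rays):
    A=0;b=0
    for o,d in rays:
        M=np.eye(3)-np.outer(d,d);A=A+M;b=b+M@o
    x=np.linalg.solve(A,b); return x,[np.linalg.norm(np.cross(x-o,d)) for o,d in rays]
def save(c,f,box=None,k=1):
    im=c['color'][:,:,::-1]
    if box: im=im[box[1]:box[3],box[0]:box[2]]
    cv2.imwrite('pics/'+f,cv2.resize(im,None,fx=k,fy=k))
E
cat > a.py <<'E'
from h import *
print(env.read_state())
ims=[]
for n in ['top','side']:
    c=cam(n); ims.append(c['color']); print(n,(-c['W'][:3,:3].T@c['W'][:3,3]).round(),c['fx'],c['D'])
    for t in ['pot','wrench','holder','horse','jar','mug','nut1_top','nut2_top','nut3_top','nut4_top']:
        r=env.pinpoint(n,t)
        print(t,[(round(x['score'],2),np.round(x['at'],1).tolist(),atz(c,x['at'],118 if 'nut' in t else 0).round(0)[:2].tolist()) for x in r[:5]])
cv2.imwrite('pics/t.png',ims[0][:,:,::-1]);cv2.imwrite('pics/s.png',ims[1][:,:,::-1])
E
python3 a.py
```

```text
pics
{'clock': 0.0, 'joint_pos': array([-1.45349703e+00,  2.07411677e-01,  1.54297304e+00,  2.75271233e-05,
        1.39345993e+00, -1.50489595e-01]), 'qvel': array([-3.07632649e-04,  8.29198633e-04, -9.17667230e-04,  6.26233742e-05,
       -1.00730844e-04, -1.96770398e-04]), 'joint_torque': array([-3.08121271e-03, -3.83040011e+01, -2.91598088e+01, -4.20163769e-04,
        1.05500780e-02, -6.28000009e-06]), 'tcp_pos': array([ 152.06118564, -553.7695483 ,  238.12138851]), 'ee_rot': array([-3.11124384e+00, -4.19077950e-01, -1.01175797e-04]), 'contact_force': array([ 0.27854633,  0.80750172, -0.90276867]), 'ft_torque': array([-0.05957239, -0.01366909, -0.05537397]), 'grip_force': 0.0, 'grip_width': 85.4350859684824}
top [ 551.   -3. 1083.] 425.239377872131 [-0.0952007  0.         0.         0.         0.       ]
pot [(0.72, [244.9, 214.2], [577.0, 174.0])]
wrench [(0.87, [382.1, 175.2], [686.0, -175.0]), (0.64, [407.9, 279.2], [421.0, -245.0]), (0.61, [391.1, 226.7], [554.0, -200.0])]
holder [(0.85, [327.3, 257.8], [472.0, -39.0]), (0.73, [388.8, 225.7], [557.0, -194.0])]
horse [(0.67, 
[... 487 characters left out ...]
[341. 966. 718.] 424.78252800341767 [-0.09055421  0.          0.          0.          0.        ]
pot [(0.77, [315.2, 260.5], [579.0, 167.0])]
wrench [(0.71, [355.0, 187.2], [555.0, -219.0]), (0.66, [398.7, 187.5], [415.0, -256.0]), (0.56, [314.7, 189.0], [679.0, -173.0])]
holder [(0.9, [372.7, 219.3], [468.0, -54.0]), (0.86, [355.5, 190.4], [549.0, -200.0])]
horse [(0.81, [278.8, 199.5], [770.0, -81.0])]
jar [(0.76, [336.4, 326.9], [475.0, 363.0])]
mug [(0.87, [367.7, 168.6], [537.0, -358.0])]
nut1_top [(0.72, [288.1, 221.1], [644.0, 176.0])]
nut2_top [(0.63, [314.5, 238.6], [563.0, 225.0]), (0.25, [346.8, 224.2], [504.0, 151.0])]
nut3_top []
nut4_top [(0.66, [315.8, 206.8], [596.0, 98.0])]
```

View pics/t.png

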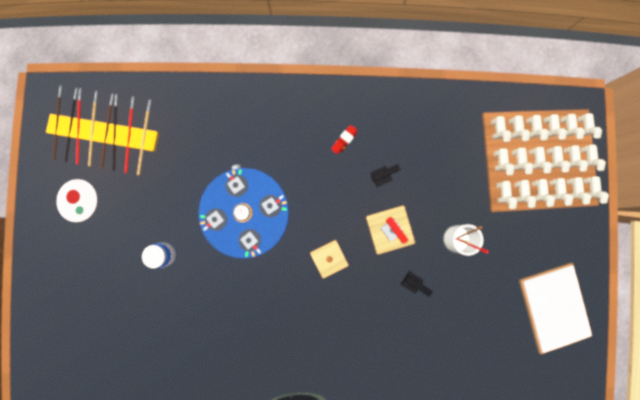

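View pics/s.png

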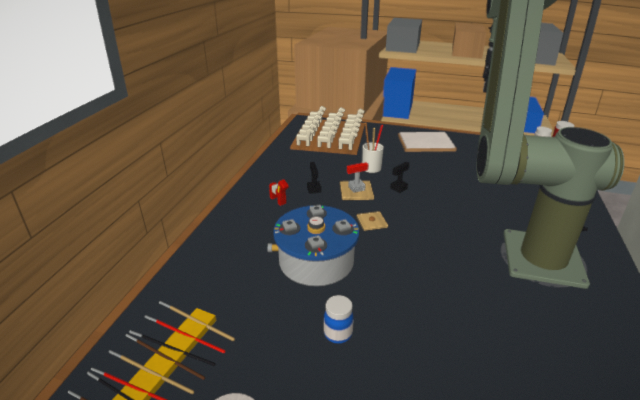

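The top view shows the red wrench on the larger block at (391,228). The black look-alikes are at (384,174) and (416,284), the small block at (329,258) and the pot at (243,213). The side view agrees. I'll move over the wrench.

```bash
echo '[44, -22, 0, 0, 44, -22, 0, 0, 44, -22, 0, 0, 44, -22, 0, 0, 44, -22, 0, 0, 44, -22, 0, 0, 44, -22, 0, 0, 44, -22, 0, 0, 44, -22, 0, 0, 20, -10, 0, 0, 0, 0, 0, 0, 0, 0, 0, 0]' | python3 -m handwheel
cat > b.py <<'E'
from h import *
c=cam('wrist'); s=env.read_state(); print(s['tcp_pos'],s['ee_rot'],s['contact_force']); print(np.array(c['mount']).round(2),c['fx'])
save(c,'w1.png')
for t in ['wrench','holder']:
    print(t,[(round(x['score'],2),np.round(x['at'],1).tolist(),atz(c,x['at'],12).round(0)[:2].tolist()) for x in env.pinpoint('wrist',t)])
E
python3 b.py
```

```text
clock: 2.6
tcp_pos: [497.8, -244.2, 239.2]
ee_rot: [3.113, 0.419, -0.001]
contact_force: [-0.9, -0.8, 0.2]
grip_width: 85.5
grip_force: 0.0
[ 497.63946998 -244.508561    239.21768057] [ 3.11352649e+00  4.17860468e-01 -7.68301170e-04] [-1.10035845  0.82856412  0.17958344]
[[  -0.      0.95    0.31   79.09]
 [   1.      0.      0.      0.95]
 [  -0.      0.31   -0.95 -137.08]
 [   0.      0.      0.      1.  ]] 306.8375488428879
wrench [(0.92, [289.6, 129.7], [543.0, -200.0])]
holder [(0.73, [152.4, 156.1], [471.0, -49.0])]
```

View pics/w1.png

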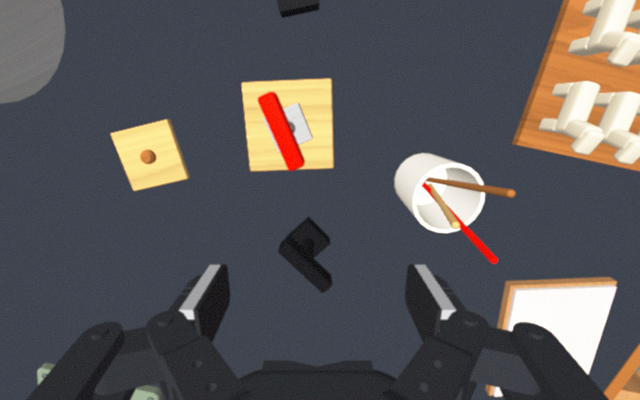

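The wrist view shows the red wrench on its block at (290,130), the small block at (150,155) and the mug at (440,190). I'll take a second viewpoint to triangulate.

```bash
cat > m.py <<'E'
from h import *
import pickle,sys
def redbar(c,near):
    hsv=cv2.cvtColor(c['color'],cv2.COLOR_RGB2HSV)
    m=((hsv[...,0]<6)|(hsv[...,0]>174))&(hsv[...,1]>180)&(hsv[...,2]>90)
    n,l,st,ce=cv2.connectedComponentsWithStats(m.astype(np.uint8))
    k=min([i for i in range(1,n) if st[i,4]>60],key=lambda i:np.hypot(*(ce[i]-near)))
    ys,xs=np.where(l==k); box=cv2.minAreaRect(np.stack([xs,ys],1).astype(np.float32))
    p=cv2.boxPoints(box); e=[(p[i]+p[(i+1)%4])/2 for i in range(4)]
    a,b=(e[0],e[2]) if np.hypot(*(e[0]-e[2]))>np.hypot(*(e[1]-e[3])) else (e[1],e[3])
    return np.array(box[0]),a,b,st[k]
def block(c,near):
    hsv=cv2.cvtColor(c['color'],cv2.COLOR_RGB2HSV)
    m=((hsv[...,0]>12)&(hsv[...,0]<28)&(hsv[...,1]>60)&(hsv[...,2]>140)).astype(np.uint8)
    n,l,st,ce=cv2.connectedComponentsWithStats(m)
    k=min([i for i in range(1,n) if st[i,4]>100],key=lambda i:np.hypot(*(ce[i]-near)))
    ys,xs=np.where(l==k); h=cv2.convexHull(np.stack([xs,ys],1).astype(np.int32))
    return h[:,0].astype(float),st[k]
if __name__=='__main__':
    V=[]
    for n,z in (('wrist',0),('top',0)):
        c=cam(n); r=env.pinpoint(n,'wrench'); 
        near=proj(c,[553,-197,90])[0]
        ctr,a,b,st=redbar(c,near); A,B=atz(c,a,87),atz(c,b,87)
        print(n,ctr,st,'z87',atz(c,ctr,87).round(1),'len',np.linalg.norm(A-B).round(1),'yaw',np.arctan2(*(A-B)[1::-1]).round(3))
        h,st=block(c,near); P=np.array([atz(c,q,12)[:2] for q in h]).astype(np.float32); print(' block z12',cv2.minAreaRect(P),st)
        V.append((n,ray(c,ctr)))
    try: old=pickle.load(open('v.pkl','rb'))
    except Exception: old=[]
    V=old+V; pickle.dump(V,open('v.pkl','wb'))
    x,r=tri([v[1] for v in V]); print('tri',x.round(1),np.round(r,1))
E
python3 m.py; echo '[20, -30, 0, 0, 0, -30, 0, 0, 0, 0, 0, 0, 0, 0, 0, 0]' | python3 -m handwheel; python3 m.py; python3 -c "
from h import *
s=env.read_state();print(s['tcp_pos'],R.from_rotvec(s['ee_rot']).as_matrix().round(3))"
```

```text
wrist [280.79382324 130.53607178] [ 258   92   45   79 1411] z87 [ 546.9 -197.8   87. ] len 71.4 yaw 0.663
 block z12 ((546.8819580078125, -197.77737426757812), (100.85795593261719, 101.07936096191406), 17.457530975341797) [ 240   78   93   93 5608]
top [396.52001953 229.85998535] [387 218  20  25 144] z87 [ 546.7 -197.1   87. ] len 65.7 yaw 0.665
 block z12 ((547.1914672851562, -195.6066131591797), (103.76040649414062, 104.41387176513672), 17.515682220458984) [ 366  205   49   50 1290]
tri [ 546.7 -197.6   84.5] [0. 0.]
clock: 3.45
tcp_pos: [501.8, -181.4, 239.6]
ee_rot: [3.113, 0.419, 0.001]
contact_force: [-0.9, -0.3, -0.0]
grip_width: 85.6
grip_force: 0.0
wrist [346.68493652 154.4931488 ] [ 327  117   41   76 1226] z87 [ 546.1 -199.3   87. ] len 72.6 yaw 0.651
 block z12 ((546.8035278320312, -197.98919677734375), (101.04954528808594, 101.30412292480469), 17.323984146118164) [ 295   98   89   90 5507]
top [396.35678101 229.24057007] [387 218  20  24 140] z87 [ 548.1 -196.7   87. ] len 63.0 yaw 0.65
 block z12 ((547.0870971679688, -195.48501586914062), (103.71001434326172, 104.1346206665039), 17.61299705505371) [ 366  205   47   50 1202]
tri [ 546.9 -197.8   86.7] [0.1 0.7 1.8 1.6]
[ 501.77639049 -181.59433063  239.32710403] [[ 0.965  0.264  0.   ]
 [ 0.264 -0.965 -0.   ]
 [ 0.     0.    -1.   ]]
```

```bash
echo '[20, 14, 0, 0, 19.2, 13.7, 0, 0, 0, 0, 0, -0.15, 0, 0, 0, -0.15, 0, 0, 0, -0.09, 0, 0, 25, 0, 0, 0, 25, 0, 0, 0, 25, 0, 0, 0, 25, 0, 0, 0, 15, 0, 0, 0, 0, 0, 0, 0, 0, 0]' | python3 -m handwheel; python3 -c "
from h import *
s=env.read_state();print(s['tcp_pos'],R.from_rotvec(s['ee_rot']).as_matrix().round(3))"
```

```text
clock: 5.15
tcp_pos: [547.6, -197.6, 125.3]
ee_rot: [2.972, 1.014, 0.002]
contact_force: [0.2, -0.1, 0.9]
grip_width: 85.7
grip_force: 0.0
[ 547.5949874  -197.58641349  125.31559037] [[ 0.791  0.611  0.002]
 [ 0.611 -0.791 -0.001]
 [ 0.001  0.002 -1.   ]]
```

```bash
echo '[-0.7, 0, 20, 0, 0, 0, 20, 0, 0, 0, 9, 0, 0, 0, 0, 0]' | python3 -m handwheel; echo '[0, 0, 0, 0, 0, 0, 0, 0, 0, 0, 0, 0, 0, 0, 0, 0, 0, 0, 0, 0]' | python3 -m handwheel 0
```

```text
clock: 5.65
tcp_pos: [546.4, -197.5, 75.5]
ee_rot: [-2.973, -1.015, -0.0]
contact_force: [-0.2, 0.4, -0.9]
grip_width: 85.9
grip_force: 0.0
clock: 6.28
tcp_pos: [546.7, -197.7, 75.7]
ee_rot: [2.972, 1.014, 0.001]
contact_force: [-0.1, -0.4, 1.6]
grip_width: 15.3
grip_force: 59.0
```

```bash
echo '[0, 0, -10, 0, 0, 0, -30, 0, 0, 0, -40, 0, 0, 0, -40, 0, 0, 0, -40, 0, 13, -33, -20, 0, 13, -33, 0, 0, 13, -33, 0, 0, 13, -33, 0, 0.07, 13, -33, 0, 0.08, 13, -33, 0, 0.08, 13, -33, 0, 0.08, 13, -33, 0, 0.08, 13, -33, 0, 0.07, 13, -33, 0, 0, 0, 0, 0, 0, 0, 0, 0, 0]' | python3 -m handwheel
cat > p.py <<'E'
from h import *
import sys,pickle
f=sys.argv[1]
c=cam('wrist'); s=env.read_state(); M=R.from_rotvec(s['ee_rot']).as_matrix()
print(s['tcp_pos'].round(1),'yaw',np.arctan2(M[1,0],M[0,0]).round(3),s['joint_pos'].round(2),s['grip_width'])
save(c,f)
for t in ['pot','nut1_top','nut2_top','nut3_top','nut4_top','wrench']:
    print(t,[(round(x['score'],2),np.round(x['at'],1).tolist(),atz(c,x['at'],118 if 'nut' in t else 100).round(1)[:2].tolist()) for x in env.pinpoint('wrist',t)[:4]])
hsv=cv2.cvtColor(c['color'],cv2.COLOR_RGB2HSV)
m=((hsv[...,0]>100)&(hsv[...,0]<116)&(hsv[...,1]>150)&(hsv[...,2]>70)).astype(np.uint8)
n,l,st,ce=cv2.connectedComponentsWithStats(m); k=1+np.argmax(st[1:,4]); ys,xs=np.where(l==k)
h=cv2.convexHull(np.stack([xs,ys],1).astype(np.int32))[:,0]
P=np.array([atz(c,q,100)[:2] for q in h],np.float32); print('lid',cv2.minEnclosingCircle(P),st[k],cv2.fitEllipse(P))
pickle.dump({k:c[k] for k in ('color','W','K','D')},open(f+'.pkl','wb'))
E
python3 p.py p1.png
```

```text
clock: 8.4
tcp_pos: [503.1, 149.4, 254.9]
ee_rot: [3.126, 0.311, -0.002]
contact_force: [-0.1, -0.5, -2.4]
grip_width: 14.7
grip_force: 59.3
[503.2 149.  255. ] yaw 0.197 [ 0.12  0.09  1.64 -0.    1.41  1.5 ] 15.481258933414228
pot [(0.82, [317.5, 109.9], [579.7, 163.3])]
nut1_top [(0.68, [315.2, 26.1], [641.9, 177.6])]
nut2_top [(0.8, [246.0, 119.5], [560.0, 222.1])]
nut3_top [(0.92, [325.5, 186.3], [515.5, 143.0])]
nut4_top [(0.82, [396.9, 104.5], [597.4, 98.0])]
wrench [(0.96, [317.1, 229.0], [465.5, 140.8]), (0.78, [570.3, 284.0], [455.5, -148.4]), (0.64, [608.2, 81.2], [657.6, -89.5])]
lid ((578.0386352539062, 160.4269256591797), 105.29779052734375) [  205     0   231   216 26952] ((578.0716552734375, 160.47923278808594), (209.69296264648438, 210.03372192382812), 54.77233123779297)
```

View pics/p1.png

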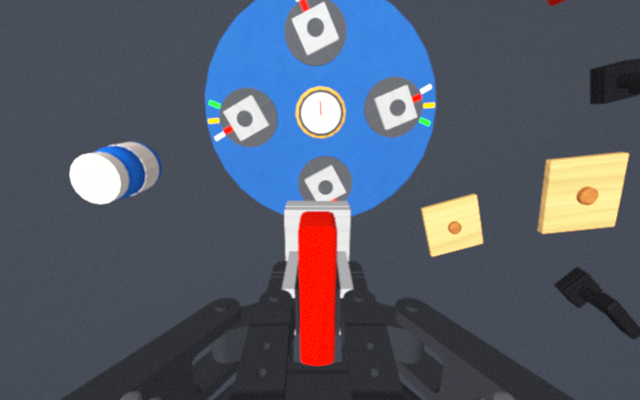

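The lid fits 210 mm across at z = 100, centred at (578.0,160.5). The nuts are in the picture at (316,27), (246,119), (326,187) and (397,105), with red stripes near the white marks. Next come the nut yaws and how the wrench sits in the hand.

```bash
cat > n.py <<'E'
from h import *
import pickle,sys
f=sys.argv[1]; c=pickle.load(open(f+'.pkl','rb'))
C=np.array([578.05,160.45]); 
if len(sys.argv)>2: C=np.array([float(sys.argv[2]),float(sys.argv[3])])
hsv=cv2.cvtColor(c['color'],cv2.COLOR_RGB2HSV)
def reg(z,ctr,r,nx=10): # orthorectified patch 0.25mm/px, row=+x(down), col=+y
    g=np.arange(-r,r,.25); X,Y=np.meshgrid(g,g,indexing='ij')
    P=np.stack([X.ravel()+ctr[0],Y.ravel()+ctr[1],np.full(X.size,z)],1); uv=proj(c,P).astype(np.float32).reshape(len(g),len(g),2)
    return cv2.remap(c['color'],uv[...,0],uv[...,1],cv2.INTER_LINEAR),X,Y
for i in range(4):
    a=.28+i*np.pi/2; ctr=C+65*np.array([np.cos(a),np.sin(a)])
    im,X,Y=reg(118,ctr,25); h=cv2.cvtColor(im,cv2.COLOR_RGB2HSV)
    m=((h[...,1]<45)&(h[...,2]>165)).astype(np.uint8)
    m=cv2.morphologyEx(m,cv2.MORPH_OPEN,np.ones((9,9),np.uint8))
    n,l,st,ce=cv2.connectedComponentsWithStats(m); k=1+np.argmax(st[1:,4]); s=l==k
    pts=np.stack([X[s],Y[s]],1).astype(np.float32); (cc,wh,ang)=cv2.minAreaRect(pts)
    sq=np.deg2rad(ang)%(np.pi/2)
    im,X,Y=reg(103,ctr,36); h=cv2.cvtColor(im,cv2.COLOR_RGB2HSV)
    d=np.hypot(X,Y)
    red=((h[...,0]<8)|(h[...,0]>172))&(h[...,1]>150)&(h[...,2]>80)&(d<28)&(d>19)
    out=[np.arctan2(Y[red].mean(),X[red].mean()) if red.sum()>20 else np.nan]
    im,X,Y=reg(100,ctr,42); h=cv2.cvtColor(im,cv2.COLOR_RGB2HSV); d=np.hypot(X,Y)
    for lo,hi in ((20,32),(45,85)):
        k=(h[...,0]>lo)&(h[...,0]<hi)&(h[...,1]>110)&(h[...,2]>120)&(d>27)&(d<40); out.append(np.arctan2(Y[k].mean(),X[k].mean()) if k.sum()>20 else np.nan)
    print('nut%d'%(i+1),'exp',ctr.round(1),'sq ctr',(ctr+cc).round(1),np.round(wh,1),'sqyaw',round(sq,3),'stripe',np.round(out[0],3),'yel-.45->q',np.round(((out[1]-out[0]+3.14)%6.2832-3.14),3),'green',np.round(((out[2]-out[0]+3.14)%6.2832-3.14),3))
E
python3 n.py p1.png
python3 - <<'E'
from h import *
import pickle
c=pickle.load(open('p1.png.pkl','rb')); s=env.read_state()
M=R.from_rotvec(s['ee_rot']).as_matrix(); T=s['tcp_pos']
def tp(v): return proj(c,(M@np.array(v,float).T).T+T if np.ndim(v)>1 else M@np.array(v)+T)
# bar top ends (z tool = 64.3-87=-22.7), socket top near edge, origin
for n,v in dict(o=[0,0,64.3],e1=[35,0,-22.7],e2=[-35,0,-22.7],sc=[20.5,-20.5,51.3],sd=[20.5,20.5,51.3],sb=[20.5,0,64.3],b1=[35,8,-22.7],b2=[35,-8,-22.7]).items(): print(n,tp(v).round(1))
from m import redbar
print(redbar(dict(color=c['color']),np.array([317,285])))
g=c['color'][:,:,:].astype(int)
print('col320',[ (r,g[r,318].tolist()) for r in range(196,214,1)]); print('row208',[(x,g[208,x].tolist()) for x in list(range(280,290))+list(range(345,355))])
E
```

```text
nut1 exp [640.5 178.4] sq ctr [640.2 177.4] [29.8 29.3] sqyaw 0.634 stripe 0.588 yel-.45->q nan green nan
nut2 exp [560.1 222.9] sq ctr [561.1 222.7] [29.1 30. ] sqyaw 0.691 stripe 2.215 yel-.45->q -0.402 green -0.842
nut3 exp [515.6 142.5] sq ctr [515.5 143.4] [30.8 29.5] sqyaw 0.695 stripe -2.442 yel-.45->q nan green nan
nut4 exp [596.  98.] sq ctr [594.9  98.3] [29.3 30. ] sqyaw 0.599 stripe -1.026 yel-.45->q -0.308 green -0.746
o [[316.4 225.9]]
e1 [[316.  223.9]]
e2 [[316.2 362.9]]
sc [[284.3 203.5]]
sd [[348.3 203.5]]
sb [[316.4 197.8]]
b1 [[336.2 223.9]]
b2 [[295.9 223.9]]
(array([317. , 288.5]), array([317., 212.], dtype=float32), array([317., 365.], dtype=float32), array([ 298,  212,   39,  154, 5462], dtype=int32))
col320 [(196, [241, 241, 241]), (197, [239, 240, 238]), (198, [242, 242, 242]), (199, [240, 240, 240]), (200, [228, 228, 228]), (201, [179, 179, 178]), (202, [164, 164, 163]), (203, [165, 166, 164]), (204, [167, 167, 165]), (205, [181, 181, 180]), (206, [202, 202, 201]), (207, [178, 178, 179]), (208, [167, 168, 168]), (209, [185, 188, 189]), (210, [227, 217, 216]), (211, [222, 131, 127]), (212, [218, 40, 35]), (213, [220, 14, 0])]
row208 [(280, [55, 131, 223]), (281, [55, 127, 221]), (282, [61, 134, 224]), (283, [62, 129, 222]), (284, [90, 135, 214]), (285, [134, 154, 193]), (286, [167, 167, 176]), (287, [173, 173, 173]), (288, [174, 173, 172]), (289, [174, 172, 172]), (345, [169, 168, 170]), (346, [168, 167, 167]), (347, [169, 168, 169]), (348, [167, 167, 169]), (349, [145, 152, 175]), (350, [94, 132, 195]), (351, [67, 130, 222]), (352, [62, 132, 224]), (353, [57, 128, 222]), (354, [61, 131, 223])]
```

```bash
echo '[5.4, 4.2, 0, -0.12, 5.4, 4.3, 0, -0.13, 0, 0, 0, -0.13, 0, 0, 0, -0.12, 0, 0, 20, 0, 0, 0, 20, 0, 0, 0, 18, 0, 0, 0, 5, 0, 0, 0, 0, 0, 0, 0, 0, 0]' | python3 -m handwheel; python3 p.py p2.png; python3 n.py p2.png
```

```text
clock: 10.0
tcp_pos: [517.1, 144.3, 193.3]
ee_rot: [2.952, 1.074, 0.003]
contact_force: [0.5, 0.3, -2.5]
grip_width: 15.8
grip_force: 59.3
[517.1 144.3 193.3] yaw 0.698 [0.11 0.17 1.69 0.   1.29 0.98] 14.96021763533597
pot [(0.75, [340.8, 131.5], [577.0, 170.5])]
nut1_top [(0.73, [403.2, 45.8], [641.8, 176.9]), (0.25, [437.9, 182.7], [594.9, 95.9])]
nut2_top [(0.79, [269.3, 100.2], [562.1, 221.5])]
nut3_top []
nut4_top [(0.66, [436.4, 178.7], [596.2, 98.9]), (0.36, [266.7, 99.8], [561.2, 223.0])]
wrench [(0.83, [608.6, 249.1], [651.1, -67.0]), (0.65, [316.2, 228.4], [507.0, 135.5])]
lid ((578.0150146484375, 160.3670654296875), 105.46226501464844) [  210     0   286   266 39792] ((578.0327758789062, 160.32870483398438), (209.90960693359375, 210.522216796875), 30.800392150878906)
nut1 exp [640.5 178.4] sq ctr [640.  177.9] [29.2 29.6] sqyaw 0.637 stripe 0.575 yel-.45->q -0.348 green -0.78
nut2 exp [560.1 222.9] sq ctr [561.  223.1] [28.6 29.2] sqyaw 0.695 stripe 2.221 yel-.45->q -0.406 green -0.847
nut3 exp [515.6 142.5] sq ctr [514.9 141.6] [37.3 49.3] sqyaw 0.698 stripe -2.414 yel-.45->q nan green -0.921
nut4 exp [596.  98.] sq ctr [594.7  99.1] [29.3 30.9] sqyaw 0.595 stripe -1.031 yel-.45->q -0.304 green -0.738
```

View pics/p2.png

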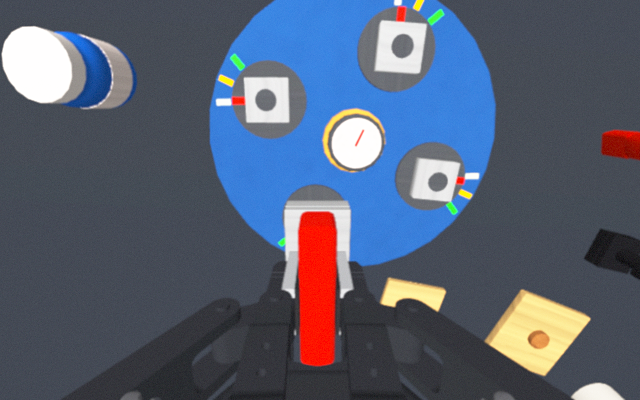

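The lid centre is the same from a second height and yaw, so the wrist camera can be trusted. The socket in hand sits about 1.5 mm back along tool x. I'll correct for that and lower it gently onto nut3.

```bash
echo '[-0.8, -0.5, 3, 0, 0, 0, 4, 0, 0, 0, 3, 0, 0, 0, 2, 0, 0, 0, 2, 0, 0, 0, 0, 0]' | python3 -m handwheel; echo '[0, 0, 2, 0, 0, 0, 2, 0, 0, 0, 0, 0]' | python3 -m handwheel
```

```text
clock: 11.1
tcp_pos: [515.3, 144.0, 178.1]
ee_rot: [-2.952, -1.074, 0.001]
contact_force: [0.4, -0.2, -3.3]
grip_width: 15.1
grip_force: 59.3
clock: 11.48
tcp_pos: [515.2, 144.0, 174.0]
ee_rot: [-2.952, -1.074, 0.001]
contact_force: [-1.0, -0.8, -1.8]
grip_width: 15.3
grip_force: 59.3
```

```bash
echo '[0, 0, 2, 0, 0, 0, 2, 0, 0, 0, 0, 0]' | python3 -m handwheel; python3 -c "
from h import *
print(env.read_state()['ft_torque'])"; echo '[0, 0, 0, 0.05, 0, 0, 0, 0.05, 0, 0, 0, 0.05, 0, 0, 0, 0.05, 0, 0, 0, 0.05, 0, 0, 0, 0]' | python3 -m handwheel; python3 -c "
from h import *
print(env.read_state()['ft_torque'])"
```

```text
clock: 11.85
tcp_pos: [515.1, 144.1, 170.0]
ee_rot: [-2.952, -1.074, 0.001]
contact_force: [-0.7, -0.2, -2.7]
grip_width: 15.0
grip_force: 59.3
[-0.00219901 -0.00571794 -0.00445915]
clock: 12.6
tcp_pos: [515.2, 144.4, 170.2]
ee_rot: [-3.062, -0.699, 0.0]
contact_force: [0.9, 1.0, -3.1]
grip_width: 15.2
grip_force: 59.3
[0.29627245 0.1154465  0.16949365]
```

```bash
echo '[0, 0, 0, 0.05, 0, 0, 0, 0.05, 0, 0, 0, 0.05, 0, 0, 0, 0.05, 0, 0, 0, 0.05, 0, 0, 0, 0.06, 0, 0, 0, 0]' | python3 -m handwheel; python3 -c "
from h import *
s=env.read_state();print(s['ft_torque'],s['joint_torque'],s['joint_pos'])"
```

```text
clock: 13.48
tcp_pos: [515.3, 144.3, 170.3]
ee_rot: [-3.134, -0.219, 0.0]
contact_force: [-1.1, 0.5, -3.3]
grip_width: 15.3
grip_force: 59.3
[0.29032242 0.05018753 0.19305768] [ -0.80818277 -37.12692618 -28.53512406  -0.3762645   -0.04923198
   0.26337842] [1.11031041e-01 1.90502512e-01 1.71098089e+00 4.46443341e-04
 1.24021985e+00 1.54240327e+00]
```

```bash
echo '[0, 0, 0, -0.08, 0, 0, -5, 0, 0, 0, -10, 0, 0, 0, -15, 0, 26.3, -1.3, 0, 0, 26, -1.3, 0, 0, 26, -1.4, 0, 0, 26, -1.4, 0, 0, 26, -1.3, 0, 0, 0, 0, 0, -0.13, 0, 0, 0, -0.13, 0, 0, 5, -0.13, 0, 0, 7, 0, 0, 0, 0, 0, 0, 0, 0, 0]' | python3 -m handwheel; python3 -c "
from h import *
s=env.read_state();print(s['joint_torque'][5])"
```

```text
clock: 15.35
tcp_pos: [641.2, 178.8, 188.5]
ee_rot: [2.998, 0.939, 0.0]
contact_force: [0.1, 0.1, -2.9]
grip_width: 15.2
grip_force: 59.3
0.008979336416814476
```

```bash
echo '[0, 0, 4, 0, 0, 0, 3, 0, 0, 0, 2, 0, 0, 0, 2, 0, 0, 0, 0, 0]' | python3 -m handwheel; echo '[0, 0, 2, 0, 0, 0, 2, 0, 0, 0, 0, 0]' | python3 -m handwheel
```

```text
clock: 15.98
tcp_pos: [641.0, 178.8, 177.0]
ee_rot: [-2.998, -0.94, 0.001]
contact_force: [0.4, 0.1, -2.6]
grip_width: 15.1
grip_force: 59.3
clock: 16.35
tcp_pos: [640.9, 178.7, 172.9]
ee_rot: [-2.998, -0.94, 0.001]
contact_force: [-0.9, -0.1, -2.9]
grip_width: 15.3
grip_force: 59.3
```

```bash
echo '[0, 0, 3, 0, 0, 0, 0, 0.05, 0, 0, 0, 0.06, 0, 0, 0, 0.06, 0, 0, 0, 0.06, 0, 0, 0, 0.06, 0, 0, 0, 0.06, 0, 0, 0, 0.06, 0, 0, 0, 0.06, 0, 0, 0, 0]' | python3 -m handwheel; python3 -c "
from h import *
s=env.read_state();print(s['joint_torque'][5])"
```

```text
clock: 17.6
tcp_pos: [640.8, 178.8, 169.9]
ee_rot: [3.134, 0.218, -0.002]
contact_force: [-1.1, -0.3, -3.1]
grip_width: 14.9
grip_force: 59.3
0.258606830611825
```

```bash
echo '[0, 0, 0, -0.08, 0, 0, -5, 0, 0, 0, -10, 0, 0, 0, -20, 0, -28, 0, -20, 0, -28, 0, -20, 0, -28, 0, 0, 0, -28, 0, 0, 0, -28, 0, 0, 0, 0, 0, 0, 0, 0, 0, 0, 0]' | python3 -m handwheel; python3 p.py p3.png; python3 n.py p3.png 578.03 160.38
```

```text
clock: 18.98
tcp_pos: [505.6, 148.7, 247.0]
ee_rot: [-3.123, -0.341, -0.006]
contact_force: [0.0, -0.0, -2.9]
grip_width: 15.1
grip_force: 59.4
[505.7 148.7 246.7] yaw 0.218 [0.12 0.1  1.65 0.   1.39 1.47] 14.865396817040036
pot [(0.71, [318.5, 111.7], [581.3, 163.0])]
nut1_top [(0.64, [317.2, 28.4], [641.7, 177.5]), (0.59, [318.5, 225.9], [482.3, 141.2])]
nut2_top [(0.7, [239.7, 121.5], [559.6, 226.1])]
nut3_top [(0.91, [319.5, 194.2], [512.3, 147.0])]
nut4_top [(0.56, [400.3, 110.8], [596.8, 96.9])]
wrench [(0.93, [608.0, 90.7], [656.0, -84.3]), (0.93, [569.9, 294.8], [455.3, -146.7]), (0.68, [315.7, 226.1], [474.7, 142.3])]
lid ((578.1993408203125, 160.64874267578125), 105.28912353515625) [  202     0   237   222 28151] ((578.012939453125, 160.60696411132812), (209.6887969970703, 210.04098510742188), 9.03540325164795)
nut1 exp [640.5 178.3] sq ctr [640.2 177.6] [30. 29.] sqyaw 0.275 stripe 0.244 yel-.45->q nan green nan
nut2 exp [560.1 222.8] sq ctr [561.2 222.8] [29.1 29.9] sqyaw 0.69 stripe 2.21 yel-.45->q -0.399 green -0.835
nut3 exp [515.6 142.4] sq ctr [512.1 142.3] [49.8 43. ] sqyaw 0.0 stripe -3.026 yel-.45->q nan green nan
nut4 exp [596.   97.9] sq ctr [594.9  98.5] [29.2 29.9] sqyaw 0.595 stripe -1.02 yel-.45->q -0.312 green -0.753
```

View pics/p3.png

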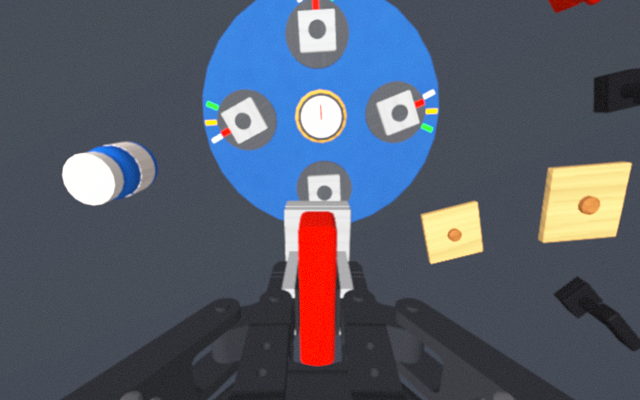

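The picture shows nut1 (317,30) and nut3 (324,192) turned to about the yellow mark (nut1 ≈ 0.46). Nut2 and nut4 are unchanged. I'll go to nut2.

```bash
echo '[23, -20, 0, 0, 24, -21, 0, 0, 23.5, -20.6, 0, 0, 0, 0, 15, -0.15, 0, 0, 20, -0.15, 0, 0, 18, -0.15, 0, 0, 5, 0, 0, 0, 0, 0, 0, 0, 0, 0]' | python3 -m handwheel
```

```text
clock: 20.45
tcp_pos: [560.7, 224.1, 188.4]
ee_rot: [2.969, 1.028, 0.003]
contact_force: [0.1, 0.2, -3.3]
grip_width: 15.4
grip_force: 59.4
```

```bash
echo '[0, 0, 4, 0, 0, 0, 3, 0, 0, 0, 2, 0, 0, 0, 2, 0, 0, 0, 0, 0]' | python3 -m handwheel; echo '[0, 0, 2, 0, 0, 0, 2, 0, 0, 0, 0, 0]' | python3 -m handwheel
```

```text
clock: 21.08
tcp_pos: [559.8, 223.9, 176.0]
ee_rot: [-2.968, -1.029, 0.001]
contact_force: [0.1, 0.2, -2.4]
grip_width: 15.9
grip_force: 59.4
clock: 21.45
tcp_pos: [559.8, 223.9, 172.0]
ee_rot: [-2.968, -1.03, 0.001]
contact_force: [0.2, -0.2, -2.2]
grip_width: 15.6
grip_force: 59.4
```

Seated. From yaw 0.668, turn 0.53.

```bash
echo '[0, 0, 2, 0, 0, 0, 0, 0.05, 0, 0, 0, 0.06, 0, 0, 0, 0.06, 0, 0, 0, 0.06, 0, 0, 0, 0.06, 0, 0, 0, 0.06, 0, 0, 0, 0.06, 0, 0, 0, 0.06, 0, 0, 0, 0.06, 0, 0, 0, 0]' | python3 -m handwheel; python3 -c "
from h import *
s=env.read_state();print(s['joint_torque'][5])"
```

```text
clock: 22.82
tcp_pos: [560.5, 224.2, 170.4]
ee_rot: [-3.134, -0.218, -0.002]
contact_force: [1.9, 1.3, -2.9]
grip_width: 15.3
grip_force: 59.3
0.26274402625858784
```

```bash
echo '[0, 0, 0, -0.08, 0, 0, -5, 0, 0, 0, -10, 0, 0, 0, -15, 0, 1.4, 26, 0, 0, 1.4, 26, 0, 0, 1.4, 26, 0, 0, 1.4, 26, 0, 0, 1.5, 26, 0, 0, 0, 0, 0, -0.12, 0, 0, 0, -0.12, 0, 0, 5, -0.11, 0, 0, 7, 0, 0, 0, 0, 0, 0, 0, 0, 0]' | python3 -m handwheel
```

```text
clock: 24.7
tcp_pos: [595.0, 98.6, 188.5]
ee_rot: [3.016, 0.879, 0.0]
contact_force: [1.1, -0.7, -2.9]
grip_width: 15.6
grip_force: 59.4
```

```bash
echo '[0.5, 0, 4, 0, 0, 0, 3, 0, 0, 0, 2, 0, 0, 0, 2, 0, 0, 0, 0, 0]' | python3 -m handwheel; echo '[0, 0, 2, 0, 0, 0, 2, 0, 0, 0, 0, 0]' | python3 -m handwheel
```

```text
clock: 25.32
tcp_pos: [595.3, 98.8, 177.0]
ee_rot: [-3.016, -0.88, 0.001]
contact_force: [0.4, 0.1, -2.8]
grip_width: 15.1
grip_force: 59.4
clock: 25.7
tcp_pos: [595.2, 98.8, 173.0]
ee_rot: [-3.016, -0.88, 0.001]
contact_force: [-0.2, -0.3, -2.9]
grip_width: 15.0
grip_force: 59.4
```

```bash
echo '[0, 0, 3, 0, 0, 0, 0, 0.05, 0, 0, 0, 0.06, 0, 0, 0, 0.06, 0, 0, 0, 0.06, 0, 0, 0, 0.06, 0, 0, 0, 0.07, 0, 0, 0, 0.07, 0, 0, 0, 0]' | python3 -m handwheel; python3 -c "
from h import *
s=env.read_state();print(s['joint_torque'][5])"; echo '[0, 0, 0, -0.08, 0, 0, -5, 0, 0, 0, -10, 0, 0, 0, -20, 0, -20, -12, -20, 0, -20, -12, -20, 0, -20, -12, 0, 0, -20, -12, 0, 0, -20, -11, 0, 0, 0, 0, 0, 0, 0, 0, 0, 0]' | python3 -m handwheel; python3 p.py p4.png; python3 n.py p4.png 578.03 160.38
```

```text
clock: 26.82
tcp_pos: [595.2, 98.9, 169.9]
ee_rot: [-3.134, -0.218, 0.001]
contact_force: [-0.4, -0.5, -2.9]
grip_width: 15.5
grip_force: 59.3
0.2532285824418068
clock: 28.2
tcp_pos: [486.0, 134.7, 246.2]
ee_rot: [3.123, 0.341, 0.004]
contact_force: [-0.0, 0.4, -3.0]
grip_width: 15.2
grip_force: 59.4
[486.1 134.5 246. ] yaw 0.217 [ 0.1   0.05  1.7  -0.    1.39  1.45] 15.112479095768277
pot [(0.64, [310.5, 95.9], [573.0, 158.6])]
nut1_top []
nut2_top [(0.94, [228.9, 89.5], [563.2, 224.0])]
nut3_top [(0.77, [311.6, 170.8], [512.0, 144.3])]
nut4_top [(0.59, [390.9, 83.0], [596.1, 96.7])]
wrench [(0.73, [610.4, 72.8], [650.1, -92.7]), (0.64, [316.9, 228.0], [453.6, 126.7]), (0.6, [568.3, 279.5], [453.0, -149.3])]
lid ((578.224853515625, 160.70437622070312), 105.24821472167969) [  188     0   244   202 27333] ((578.1529541015625, 160.6215362548828), (209.38648986816406, 210.0706787109375), 24.83011245727539)
nut1 exp [640.5 178.3] sq ctr [632.3 175.2] [14.7 28.9] sqyaw 0.266 stripe nan yel-.45->q nan green nan
nut2 exp [560.1 222.8] sq ctr [561.  222.5] [29.1 30. ] sqyaw 0.275 stripe 1.796 yel-.45->q 0.006 green -0.43
nut3 exp [515.6 142.4] sq ctr [515.7 143.5] [29.7 29. ] sqyaw 0.274 stripe -2.917 yel-.45->q 0.007 green -0.434
nut4 exp [596.   97.9] sq ctr [594.9  98.3] [29.  29.9] sqyaw 0.273 stripe -1.328 yel-.45->q 0.004 green -0.438
```

View pics/p4.png

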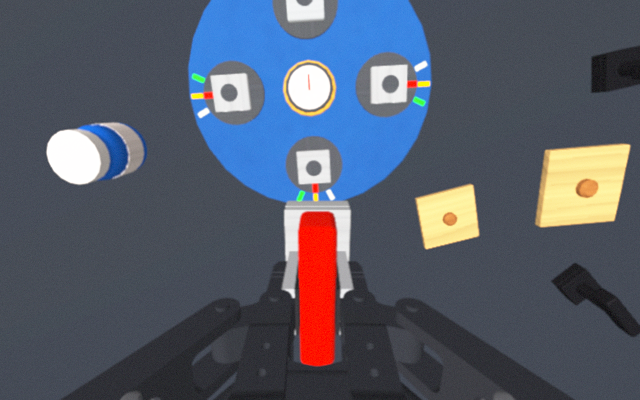

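All red stripes now sit on the yellow marks; nuts 2, 3 and 4 measure within 0.01 of it. Second round, starting with nut3.

```bash
echo '[15, -1.5, 0, 0, 15.7, -1.5, 0, -0.03, 0, 0, 20, 0, 0, 0, 20, 0, 0, 0, 18, 0, 0, 0, 0, 0, 0, 0, 0, 0]' | python3 -m handwheel
```

```text
clock: 29.42
tcp_pos: [515.1, 144.5, 187.9]
ee_rot: [-3.117, -0.389, -0.002]
contact_force: [0.9, -0.2, -2.2]
grip_width: 15.5
grip_force: 59.4
```

```bash
echo '[0.5, 0.3, 4, 0, 0, 0, 3, 0, 0, 0, 2, 0, 0, 0, 2, 0, 0, 0, 0, 0]' | python3 -m handwheel; echo '[0, 0, 2, 0, 0, 0, 2, 0, 0, 0, 0, 0]' | python3 -m handwheel
```

```text
clock: 30.05
tcp_pos: [514.7, 144.2, 176.1]
ee_rot: [-3.117, -0.388, 0.001]
contact_force: [0.2, 0.0, -2.9]
grip_width: 14.7
grip_force: 59.4
clock: 30.42
tcp_pos: [514.7, 144.2, 172.0]
ee_rot: [-3.117, -0.388, 0.001]
contact_force: [-0.6, -1.0, -2.4]
grip_width: 14.8
grip_force: 59.4
```

```bash
cat > t.py <<'E'
from h import *
s=env.read_state(); M=R.from_rotvec(s['ee_rot']).as_matrix(); print('yaw',np.arctan2(M[1,0],M[0,0]).round(3),'tq',s['joint_torque'][5].round(3),s['ft_torque'].round(3))
E
echo '[0, 0, 2, 0, 0, 0, 0, 0.05, 0, 0, 0, 0.06, 0, 0, 0, 0.06, 0, 0, 0, 0.06, 0, 0, 0, 0.06, 0, 0, 0, 0.06, 0, 0, 0, 0.06, 0, 0, 0, 0.05, 0, 0, 0, 0]' | python3 -m handwheel;python3 t.py; echo '[0, 0, 0, 0.02, 0, 0, 0, 0]' | python3 -m handwheel; python3 t.py;  echo '[0, 0, 0, 0.02, 0, 0, 0, 0]' | python3 -m handwheel; python3 t.py
```

```text
clock: 31.68
tcp_pos: [515.2, 144.3, 170.3]
ee_rot: [-3.124, 0.331, -0.001]
contact_force: [0.2, 0.3, -3.4]
grip_width: 15.3
grip_force: 59.3
yaw -0.211 tq 0.303 [ 0.051 -0.137  0.213]
clock: 31.92
tcp_pos: [515.1, 144.3, 170.3]
ee_rot: [-3.12, 0.363, -0.001]
contact_force: [0.7, 0.5, -2.8]
grip_width: 15.2
grip_force: 59.3
yaw -0.232 tq 0.328 [ 0.109 -0.228  0.315]
clock: 32.17
tcp_pos: [515.1, 144.2, 170.3]
ee_rot: [-3.116, 0.395, -0.001]
contact_force: [2.1, 0.9, -4.1]
grip_width: 15.1
grip_force: 59.2
yaw -0.252 tq 0.327 [ 0.17  -0.381  0.332]
```

```bash
for i in 1; do echo '[0, 0, 0, 0.02, 0, 0, 0, 0.01, 0, 0, 0, 0]' | python3 -m handwheel; python3 t.py; done;  echo '[0, 0, 0, 0.01, 0, 0, 0, 0]' | python3 -m handwheel | head -1; python3 t.py
```

```text
clock: 32.55
tcp_pos: [515.0, 144.2, 170.3]
ee_rot: [-3.11, 0.442, -0.0]
contact_force: [1.9, 1.9, -5.3]
grip_width: 15.4
grip_force: 59.2
yaw -0.282 tq 0.337 [ 0.205 -0.442  0.318]
clock: 32.8
yaw -0.292 tq 0.339 [ 0.241 -0.494  0.363]
```

```bash
echo '[0, 0, 0, 0.01, 0, 0, 0, 0.01, 0, 0, 0, 0]' | python3 -m handwheel | head -1; python3 t.py;  echo '[0, 0, 0, 0.01, 0, 0, 0, 0]' | python3 -m handwheel | head -1; python3 t.py
```

```text
clock: 33.17
yaw -0.312 tq 0.34 [ 0.255 -0.556  0.33 ]
clock: 33.42
yaw -0.322 tq 0.341 [ 0.288 -0.607  0.324]
```

```bash
echo '[0, 0, 0, 0.01, 0, 0, 0, 0.01, 0, 0, 0, 0]' | python3 -m handwheel | head -1; python3 t.py;  echo '[0, 0, 0, 0.01, 0, 0, 0, 0]' | python3 -m handwheel | head -6; python3 t.py
```

```text
clock: 33.8
yaw -0.342 tq 0.63 [ 0.226 -0.607  0.557]
clock: 34.05
tcp_pos: [515.0, 144.2, 170.3]
ee_rot: [3.093, -0.55, 0.0]
contact_force: [3.0, 1.1, -4.6]
grip_width: 15.1
grip_force: 59.8
yaw -0.352 tq 0.825 [ 0.27  -0.602  0.826]
```

Clear jump at yaw −0.335, so nut3 is tight. On to nut1.

```bash
echo '[0, 0, 0, -0.1, 0, 0, -5, 0, 0, 0, -10, 0, 0, 0, -15, 0, 22.6, -13, 0, 0, 22.6, -13, 0, 0, 22.6, -13, 0, 0, 22.7, -12.9, 0, 0, 22.7, -12.9, 0, 0, 0, 0, 0, -0.17, 0, 0, 0, -0.17, 0, 0, 5, -0.16, 0, 0, 7, 0, 0, 0, 0, 0, 0, 0, 0, 0]' | python3 -m handwheel
```

```text
clock: 35.92
tcp_pos: [640.7, 178.7, 188.5]
ee_rot: [-3.118, -0.386, 0.0]
contact_force: [-0.0, -0.2, -3.6]
grip_width: 15.3
grip_force: 59.5
```

```bash
echo '[0, 0, 4, 0, 0, 0, 3, 0, 0, 0, 2, 0, 0, 0, 2, 0, 0, 0, 0, 0]' | python3 -m handwheel; echo '[0, 0, 2, 0, 0, 0, 2, 0, 0, 0, 0, 0]' | python3 -m handwheel
```

```text
clock: 36.55
tcp_pos: [640.5, 178.6, 177.0]
ee_rot: [-3.118, -0.388, 0.001]
contact_force: [1.0, -0.3, -3.5]
grip_width: 15.3
grip_force: 59.5
clock: 36.92
tcp_pos: [640.5, 178.6, 173.0]
ee_rot: [-3.118, -0.388, 0.001]
contact_force: [0.2, -0.1, -3.2]
grip_width: 15.8
grip_force: 59.5
```

Yaw 0.248 → −0.30, then small steps.

```bash
echo '[0, 0, 3, 0, 0, 0, 0, 0.06, 0, 0, 0, 0.06, 0, 0, 0, 0.06, 0, 0, 0, 0.06, 0, 0, 0, 0.06, 0, 0, 0, 0.06, 0, 0, 0, 0.06, 0, 0, 0, 0.06, 0, 0, 0, 0.05, 0, 0, 0, 0.02, 0, 0, 0, 0]' | python3 -m handwheel | head -1;python3 t.py; echo '[0, 0, 0, 0.01, 0, 0, 0, 0.01, 0, 0, 0, 0]' | python3 -m handwheel|head -1; python3 t.py
```

```text
clock: 38.42
yaw -0.301 tq 0.332 [-0.033 -0.07   0.265]
clock: 38.8
yaw -0.322 tq 0.339 [-0.058 -0.142  0.339]
```

```bash
echo '[0, 0, 0, 0.01, 0, 0, 0, 0.005, 0, 0, 0, 0]' | python3 -m handwheel | head -1; python3 t.py
```

```text
clock: 39.17
yaw -0.337 tq 0.555 [-0.067 -0.165  0.557]
```

```bash
echo '[0, 0, 0, 0.01, 0, 0, 0, 0]' | python3 -m handwheel | head -1; python3 t.py
```

```text
clock: 39.42
yaw -0.347 tq 0.741 [-0.067 -0.117  0.729]
```

```bash
echo '[0, 0, 0, -0.1, 0, 0, -5, 0, 0, 0, -10, 0, 0, 0, -15, 0, -22.2, -6.1, 0, 0, -22.2, -6.1, 0, 0, -22.2, -6.1, 0, 0, -22.2, -6.2, 0, 0, 0, 0, 0, -0.17, 0, 0, 0, -0.17, 0, 0, 5, -0.155, 0, 0, 7, 0, 0, 0, 0, 0, 0, 0, 0, 0]' | python3 -m handwheel
```

```text
clock: 41.18
tcp_pos: [560.7, 224.2, 188.6]
ee_rot: [-3.118, -0.386, -0.0]
contact_force: [-0.9, -1.0, -2.8]
grip_width: 15.2
grip_force: 59.5
```

```bash
echo '[0, 0, 4, 0, 0, 0, 3, 0, 0, 0, 2, 0, 0, 0, 2, 0, 0, 0, 0, 0]' | python3 -m handwheel|sed -n '2p;4p'; echo '[0, 0, 2, 0, 0, 0, 2, 0, 0, 0, 0, 0]' | python3 -m handwheel|sed -n '2p;4p'
```

```text
tcp_pos: [560.5, 224.1, 177.0]
contact_force: [-0.6, -0.3, -2.2]
tcp_pos: [560.4, 224.1, 173.0]
contact_force: [0.4, -0.3, -2.5]
```

```bash
echo '[0, 0, 3, 0, 0, 0, 0, 0.06, 0, 0, 0, 0.06, 0, 0, 0, 0.06, 0, 0, 0, 0.06, 0, 0, 0, 0.06, 0, 0, 0, 0.06, 0, 0, 0, 0.06, 0, 0, 0, 0.06, 0, 0, 0, 0.05, 0, 0, 0, 0.02, 0, 0, 0, 0]' | python3 -m handwheel | head -1;python3 t.py; echo '[0, 0, 0, 0.01, 0, 0, 0, 0.01, 0, 0, 0, 0]' | python3 -m handwheel|head -1; python3 t.py
```

```text
clock: 43.68
yaw -0.301 tq 0.333 [-0.061 -0.213  0.31 ]
clock: 44.05
yaw -0.322 tq 0.339 [-0.    -0.288  0.307]
```

```bash
echo '[0, 0, 0, 0.01, 0, 0, 0, 0.005, 0, 0, 0, 0]' | python3 -m handwheel | head -1; python3 t.py
```

```text
clock: 44.42
yaw -0.337 tq 0.553 [-0.002 -0.369  0.516]
```

```bash
echo '[0, 0, 0, 0.01, 0, 0, 0, 0]' | python3 -m handwheel | head -1; python3 t.py; echo '[0, 0, 0, -0.1, 0, 0, -5, 0, 0, 0, -10, 0, 0, 0, -15, 0, 12.9, 22.6, 0, 0, 12.9, 22.6, 0, 0, 12.9, 22.6, 0, 0, 12.9, 22.6, 0, 0, 12.8, 22.5, 0, 0, 0, 0, 0, -0.17, 0, 0, 0, -0.17, 0, 0, 5, -0.155, 0, 0, 7, 0, 0, 0, 0, 0, 0, 0, 0, 0]' | python3 -m handwheel
```

```text
clock: 44.68
yaw -0.347 tq 0.737 [ 0.019 -0.436  0.7  ]
clock: 46.55
tcp_pos: [595.5, 99.0, 188.5]
ee_rot: [-3.118, -0.386, -0.0]
contact_force: [0.1, -0.5, -2.8]
grip_width: 15.1
grip_force: 59.4
```

```bash
echo '[0, 0, 4, 0, 0, 0, 3, 0, 0, 0, 2, 0, 0, 0, 2, 0, 0, 0, 0, 0]' | python3 -m handwheel|sed -n '2p;4p'; echo '[0, 0, 2, 0, 0, 0, 2, 0, 0, 0, 0, 0]' | python3 -m handwheel|sed -n '2p;4p'
```

```text
tcp_pos: [595.3, 98.9, 177.0]
contact_force: [-0.4, -0.0, -2.1]
tcp_pos: [595.2, 98.9, 173.0]
contact_force: [0.0, -0.3, -2.1]
```

```bash
echo '[0, 0, 3, 0, 0, 0, 0, 0.06, 0, 0, 0, 0.06, 0, 0, 0, 0.06, 0, 0, 0, 0.06, 0, 0, 0, 0.06, 0, 0, 0, 0.06, 0, 0, 0, 0.06, 0, 0, 0, 0.06, 0, 0, 0, 0.05, 0, 0, 0, 0.02, 0, 0, 0, 0]' | python3 -m handwheel | head -1;python3 t.py; echo '[0, 0, 0, 0.01, 0, 0, 0, 0.01, 0, 0, 0, 0]' | python3 -m handwheel|head -1; python3 t.py
```

```text
clock: 49.05
yaw -0.301 tq 0.337 [-0.106  0.058  0.324]
clock: 49.42
yaw -0.322 tq 0.345 [-0.222  0.058  0.36 ]
```

```bash
echo '[0, 0, 0, 0.01, 0, 0, 0, 0.005, 0, 0, 0, 0]' | python3 -m handwheel | head -1; python3 t.py
```

```text
clock: 49.8
yaw -0.337 tq 0.554 [-0.281  0.051  0.509]
```

```bash
echo '[0, 0, 0, 0.01, 0, 0, 0, 0]' | python3 -m handwheel | head -1; python3 t.py; echo '[0, 0, 0, -0.1, 0, 0, -5, 0, 0, 0, -10, 0, 0, 0, -20, -0.15, 0, 0, -20, -0.15, 0, 0, -20, -0.15, -25, -14.3, 0, 0, -25, -14.3, 0, 0, -25, -14.3, 0, 0, -25, -14.3, 0, 0, 0, 0, 0, 0, 0, 0, 0, 0]' | python3 -m handwheel; python3 p.py p5.png; python3 n.py p5.png 578.03 160.38
```

```text
clock: 50.05
yaw -0.347 tq 0.741 [-0.347  0.171  0.726]
clock: 51.55
tcp_pos: [487.0, 134.9, 246.6]
ee_rot: [3.126, 0.317, 0.005]
contact_force: [-0.1, 0.4, -3.2]
grip_width: 14.9
grip_force: 59.5
[487.1 134.7 246.3] yaw 0.202 [ 0.1   0.05  1.7  -0.    1.39  1.47] 15.05785281753046
pot [(0.75, [310.3, 95.1], [575.0, 157.9])]
nut1_top [(0.39, [306.6, 95.7], [573.3, 160.2])]
nut2_top [(0.82, [229.4, 96.4], [560.3, 222.2]), (0.37, [575.6, 182.4], [550.9, -91.4])]
nut3_top [(0.64, [311.1, 169.2], [514.4, 144.9])]
nut4_top [(0.64, [389.7, 84.0], [595.7, 96.0]), (0.21, [308.4, 172.3], [511.3, 146.7])]
wrench [(0.97, [316.8, 229.4], [452.9, 127.3]), (0.86, [606.5, 69.1], [649.7, -90.3]), (0.56, [568.8, 278.7], [450.6, -148.8])]
lid ((578.1744384765625, 160.63612365722656), 105.21148681640625) [  187     0   243   204 27364] ((578.1727294921875, 160.5860595703125), (209.58184814453125, 209.91278076171875), 31.749032974243164)
nut1 exp [640.5 178.3] sq ctr [635.1 178.3] [29.5 20.2] sqyaw 1.391 stripe nan yel-.45->q nan green nan
nut2 exp [560.1 222.8] sq ctr [560.9 222.5] [30.1 29. ] sqyaw 1.39 stripe 1.362 yel-.45->q 0.433 green 0.006
nut3 exp [515.6 142.4] sq ctr [515.8 143.4] [29.1 29.5] sqyaw 1.388 stripe 2.923 yel-.45->q 0.45 green 0.009
nut4 exp [596.   97.9] sq ctr [594.9  98.3] [29.6 29.3] sqyaw 1.387 stripe -1.77 yel-.45->q 0.446 green 0.004
```

View pics/p5.png

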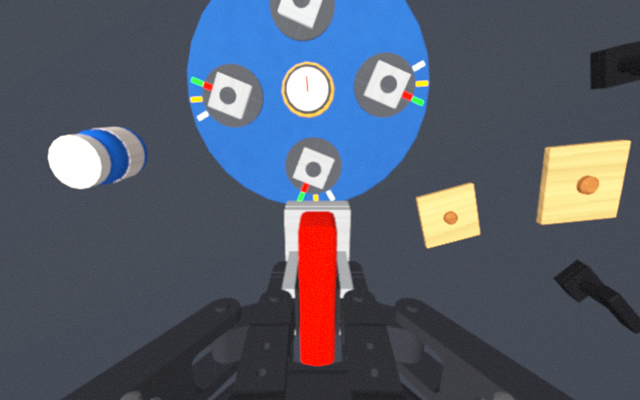

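All red stripes are on green: nuts 2–4 are within 0.01, and nut1 showed the same stop at the same yaw. Carrying the wrench back.

```bash
echo '[-0.8, 20, 0, 0, -0.8, 30, 0, 0, -0.8, 37, 0, 0, -0.8, 37, 0, 0, -0.8, 37, 0, 0, -0.8, 37, 0, 0, -0.8, 37, 0, 0, -0.8, 37, 0, 0, -0.8, 35, 0, 0, -0.7, 30.4, 0, 0, 0, 0, 25, 0, 0, 0, 35, 0, 0, 0, 35, 0, 0, 0, 30, 0, 0, 0, 15, 0, 0, 0, 0, 0, 0, 0, 0, 0]' | python3 -m handwheel; python3 t.py
```

```text
clock: 54.02
tcp_pos: [547.4, -197.9, 106.8]
ee_rot: [3.124, 0.318, 0.004]
contact_force: [0.3, 0.3, -2.2]
grip_width: 15.1
grip_force: 59.4
yaw 0.203 tq 0.0 [ 0.042  0.015 -0.003]
```

```bash
echo '[0, -0.6, 10, 0, 0, 0, 8, 0, 0, 0, 4, 0, 0, 0, 3, 0, 0, 0, 0, 0]' | python3 -m handwheel|sed -n '2p;4p'; echo '[0, 0, 3, 0, 0, 0, 2, 0, 0, 0, 1, 0, 0, 0, 0, 0]' | python3 -m handwheel|sed -n '2p;4p'
```

```text
tcp_pos: [545.9, -196.6, 80.0]
contact_force: [-0.4, -0.3, -2.5]
tcp_pos: [546.3, -196.8, 75.7]
contact_force: [-3.2, 1.4, 5.4]
```

Seated (upward force, z 75.7 as at the grasp). Release and rise.

```bash
echo '[0, 0, 0, 0, 0, 0, 0, 0, 0, 0, 0, 0, 0, 0, 0, 0, 0, 0, 0, 0, 0, 0, 0, 0]' | python3 -m handwheel 85|sed -n '2,5p'; echo '[0, 0, -10, 0, 0, 0, -25, 0, 0, 0, -35, 0, 0, 0, -35, 0, 0, 0, -35, 0, -20, 0, -20, 0, -20, 0, 0, 0, -20, 0, 0, 0, 0, 0, 0, 0, 0, 0, 0, 0]' | python3 -m handwheel; python3 m.py; python3 -c "
from h import *
save(cam('wrist'),'e.png')"
```

```text
tcp_pos: [546.0, -196.7, 74.2]
ee_rot: [-3.125, -0.318, 0.0]
contact_force: [0.2, 0.1, -0.0]
grip_width: 85.0
clock: 57.15
tcp_pos: [487.9, -208.8, 234.9]
ee_rot: [3.125, 0.318, 0.002]
contact_force: [-0.9, -0.1, -0.2]
grip_width: 84.9
grip_force: 0.0
wrist [317.  131.5] [ 309   91   17   82 1326] z87 [ 546.4 -197.8   87. ] len 71.7 yaw 0.201
 block z12 ((546.8101196289062, -197.94705200195312), (100.68186950683594, 101.09672546386719), 17.441129684448242) [ 268   75   96  100 5830]
top [396.13772583 230.06791687] [391 216  11  29 160] z87 [ 546.2 -196.2   87. ] len 65.8 yaw 0.202
 block z12 ((547.2494506835938, -195.5699005126953), (103.44609832763672, 104.39232635498047), 17.59868621826172) [ 366  205   49   50 1275]
tri [ 546.6 -197.7   84.7] [0.1 0.2 2.  1.6 0.4 1.2]
```

View pics/e.png

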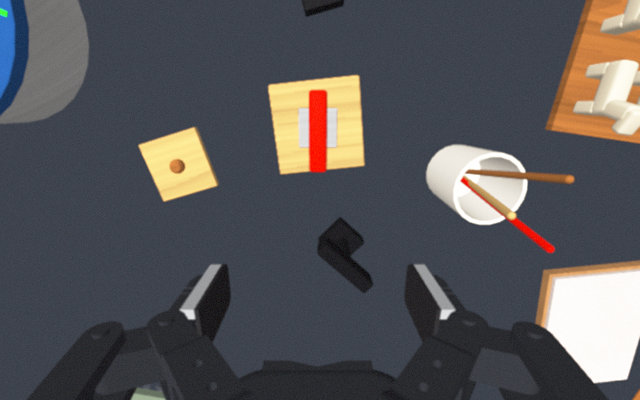

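The wrench stands upright on the larger block at (317,128), within 1 mm of its centre, and the gripper is clear.

```bash
python3 -c "
from workcell import env
print(env.job_done())"
```

```text
the job is handed in; nothing more can be done
None
```

The job is handed in at about 57 s of the 72 s: all four nuts were tightened in cross order in two rounds to their stops (at most about 0.83 N m), and the wrench stands back on its holder; `job_done` returned no verdict.

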